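# Park the leveller behind the spring flap

### The arm

A 7-joint arm with a two-finger parallel gripper is mounted at the origin on a cart in front of the work surface, level with it; the furniture and walls round the work are solid. World frame = base frame: x ahead of the robot, y to its left, z up, the work surface at z = 0. Lengths are in m, angles in rad, forces in N, time in s.
With the tool pointing down it reaches from about 0.425 to 0.825 m from the base axis. Payload 3.6 kg.
Tool frame: the origin (TCP) lies at the very end of the fingers, on their centre line; the grasp point (between the pads) lies 19 mm behind it; z points along the fingers, y is the line along which they close (so a half turn about z gives the same grasp; the last joint's range is limited). The gripper opens to 93 mm and grips with 3 to 60 N. Pads are 15 mm wide; open, the fingers measure 128 mm over their backs; the gripper's body (75 mm by 188 mm) begins 65 mm behind the grasp point.
Start: joints at [-1.343, 0.615, -0.013, 1.423, 0.008, 1.103, -0.04], TCP at [0.163, 0.629, 0.219] pointing down, gripper open.
Joint ranges: [-3.12, 3.12], [-0.3, 2.06], [-1.34, 1.32], [0.26, 2.42], [-1.36, 4.5], [0.01, 1.98], [-2.84, 2.84]. Speed limits (rad/s): [2.79, 2.79, 3.14, 3.14, 3.14, 3.14, 3.14].

### API

Orientations are given as a 3x3 rotation matrix whose columns are the frame's x, y, z axes.
In Python, from station import sense, vision, workorder gives the robot as it stands. The module is installed in compiled form; this text tells all that it offers.
- The arm moves only by the shell command python3 -m inch 'ROWS' [FORCE]. ROWS is JSON, one flat list of numbers, 7 for each row, row after row: the turn, a rotation vector about the tool's x, y, z normalised to -1 to 1, where 1 is 2 pi rad, then the shift along the tool's x, y, z normalised to -1 to 1, where 1 is 0.15 m, then the opening, from -1 (shut) to 1 (fully open), so that 0 is half open. In form: [wx, wy, wz, dx, dy, dz, grip, wx, wy, wz, dx, dy, dz, grip, ...]. A call has exactly 5 rows; each row is the pose to reach, as a shift and turn from the pose commanded when the call began, along the tool's axes at that moment, turning the shorter way round; what a row does not reach only later rows make up. A row lasts 1/10 s, in which the tool goes at most 50 mm and 8.59 degrees, less where a joint would pass 70% of its speed; a pose out of reach is approached as far as the arm can. A call with a number of a shift or a turn outside -1 to 1 is refused whole. A call with a gripper value outside its range is refused whole. The fingers move at their own pace and stop on an object; FORCE is the grip in N (left out, the last holds). Time passes only in rows, so rows that repeat a pose let the fingers close, or fill a call up. It gives the time, the measured TCP pose, the force, the opening and the grip force at its end, in the units of the state.
- sense(): the state, without advancing time (a new reading comes with each control period).
- vision.get_image(name): name is "scene" or "side" or "wrist"; returns the picture (420x560x3 uint8, red, green, blue); there is no depth.
- vision.camera_info(name): a dict with "camera_matrix" (3x3 intrinsics, pixels), "R" (3x3) and "t" (3): a world point X has camera coordinates R X + t; the wrist camera has in their place "hand_eye" (4x4, takes a point from camera to tool coordinates, whose origin is the TCP and whose axes are the flange's). Camera axes: x right, y down, z forward; pixel columns grow to the right and rows downward; lengths in m; the calibration is good to about 2 mm. A picture is of the moment at which its call begins: read the wrist's pose just before it. camera_info takes no time and is no camera call.
- workorder.job_done(): hands the job in; it is judged then, once.
The state is a dict: "t": time; "joint_positions": joint angles; "qvel": joint speeds; "effort": joint torques, N m; "tcp_pos": TCP position; "eef_rot": TCP orientation; "contact_force": force on the tool from outside, world axes, zero at the start; "wrist_torque": the same for the moment, N m; "opening": opening from 0.0 (shut) to 1.0 (fully open); "grip_force": force on a finger pad.
Only numpy, scipy, OpenCV 4.12 (cv2) and the standard library are available. Lean on these libraries where they do the work, as an engineer would, in place of code of your own. Each camera call takes 0.05 s, during which the arm holds its last target. There are 200 camera calls.

### The job

Put the black leveller away in the wooden tool bay by sliding it along its track on the board: push the self-closing metal flap inwards and hold it open with one finger, and with the other finger push the leveller past it into the bay, so that the flap neither is shoved open by the leveller nor presses on it. Slide the leveller in far enough that the flap can swing fully shut behind it, then lift the fingers away. Do not pick the leveller up or tip it, and leave the other things on the counter where they are.

Things in the scene. Friction and masses are not known exactly. Their poses are not given: they have to be found in the camera images.
- tool_bay: Fixed lacquered wooden bay, slippery (friction 0.2), open on top: board 6 mm thick, walls 10 mm thick, 50 mm high. Origin: on the counter, mid-entrance; x into the bay, y left. Inside: x 0 to 190, y -75 to +75 mm; flap across x = 0. Board and right wall reach forward to x = -135. A low lip (14 mm above the counter, y -11 to -5), end to end, leaves a 64 mm track along the right wall.
- flap (a joint): Angle of the metal flap, rad: 0 shut across the entrance, grows inwards to 1.65. Turns on an upright pin at the entrance's left end. Spring: 0.24 N m at 0, 0.36 at 1.5; damper 0.10 N m per rad/s; let go, it shuts in about 0.5 s. A plate 4 mm thick with a rolled 8 mm bead on top, from 18 to 52 mm above the counter; its free end is 6 mm short of the right wall.
- flap_hinge (a point): On the axis of the flap's upright pin, 30 mm above the counter; in the bay's frame x = 0, y = +74.5 mm.
- flap_tip (a point): Middle of the free end of the flap, 143 mm from the pin's axis, 30 mm above the counter; moves with the flap.
- leveller: The leveller: a squat black round coffee tool with a thin gold band, 59 mm across and 36 mm high, 0.34 kg nominal, standing on the board in front of the flap, in the track between the low lip and the right wall. Origin: centre of its underside, which rests 6 mm above the counter; z up.
- tamper: Bystander: tamper with a wooden knob, 58 mm across, 91 mm high, stands to the left of the bay. Origin: centre of its underside.
- cocoa_shaker: Bystander: steel cocoa shaker, 67 mm across, 101 mm high, stands to the right of the bay. Origin: centre of its underside.
- portafilter: Bystander: portafilter lying on the counter, 97 x 209 x 44 mm, to the left. Origin: centre of its underside.
- jug_1: Bystander: small white jug, 67 x 103 x 85 mm, to the right. Origin: centre of its underside.
- grouphead_brush: Bystander: cleaning brush lying on the counter, 21 x 195 x 35 mm, near right. Origin: centre of its underside.

How it is judged:
By the outcome, as a careful person would: the job done as asked, in the order asked, and still so for the second after the job is handed in, with the robot touching nothing.
It also fails if it takes over 45 s, if anything falls off the work surface, if the arm or the gripper's body presses on something with over 40 N, if the wrist force passes 120 N, or if a joint passes its speed limit or range.

## Working session

There is one attempt and no reset: what is moved stays moved. The work goes in short steps, Python scripts to look and compute and a shell command to move; the robot and the scene stay as the last step left them, time stands still between calls to the robot, and variables do not carry over. Pictures are saved under pics/ and viewed, at most 10 in all, crops included, and the job is handed in when it is done.

```bash
mkdir -p pics; python3 - <<'E'
from station import sense, vision
import cv2,numpy as np
np.set_printoptions(precision=4,suppress=True)
s=sense();print(s['t'],s['tcp_pos'],np.array(s['eef_rot']),s['opening'])
for n in ['scene','side','wrist']:
    im=vision.get_image(n);cv2.imwrite(f'pics/{n}0.png',im[:,:,::-1])
    print(n,{k:np.array(v) for k,v in vision.camera_info(n).items()})
a=[cv2.imread(f'pics/{n}0.png') for n in ['scene','side']]
E
```

```text
0.0 [0.163  0.6284 0.2175] [[-0.968   0.2511 -0.0006]
 [ 0.2511  0.968  -0.0025]
 [-0.     -0.0025 -1.    ]] 1.0015501645777936
scene {'camera_matrix': array([[532.7013,   0.    , 279.6693],
       [  0.    , 532.7013, 211.5528],
       [  0.    ,   0.    ,   1.    ]]), 'R': array([[ 0.7934, -0.6085,  0.016 ],
       [-0.4298, -0.5786, -0.6932],
       [ 0.4311,  0.5431, -0.7205]]), 't': array([-0.4032,  0.2815,  1.4662])}
side {'camera_matrix': array([[500.2494,   0.    , 278.5529],
       [  0.    , 500.2494, 214.4909],
       [  0.    ,   0.    ,   1.    ]]), 'R': array([[ 0.8877, -0.4605,  0.0065],
       [-0.2996, -0.5881, -0.7512],
       [ 0.3497,  0.6649, -0.66  ]]), 't': array([-0.4513,  0.2085,  1.1438])}
wrist {'camera_matrix': array([[331.8488,   0.    , 274.8119],
       [  0.    , 331.8488, 203.1469],
       [  0.    ,   0.    ,   1.    ]]), 'hand_eye': array([[ 0.0004, -0.9687, -0.2483,  0.0679],
       [ 1.    ,  0.0002,  0.0008,  0.0014],
       [-0.0007, -0.2483,  0.9687, -0.1665],
       [ 0.    ,  0.    ,  0.    ,  1.    ]])}
```

View pics/scene0.png

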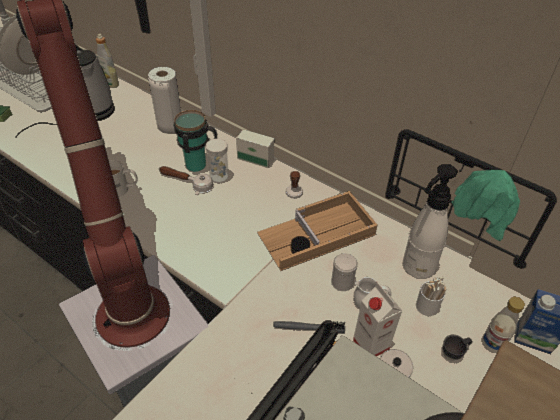

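View pics/side0.png

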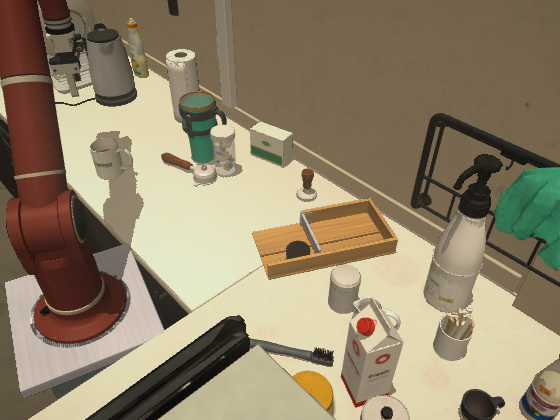

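The scene view shows the bay around (318,228) with the leveller at (300,243) and the flap at (307,225). In the side view the leveller is at (298,250) and the flap at (310,230). I'll enlarge both.

```bash
python3 - <<'E'
import cv2,numpy as np
a=cv2.imread('pics/scene0.png')[180:280,250:390]
b=cv2.imread('pics/side0.png')[185:285,245:405]
f=lambda i:cv2.resize(i,None,fx=5,fy=3*5/3,interpolation=cv2.INTER_CUBIC)
a=cv2.resize(a,(700,500),interpolation=cv2.INTER_CUBIC);b=cv2.resize(b,(800,500),interpolation=cv2.INTER_CUBIC)
cv2.imwrite('pics/c1.png',a);cv2.imwrite('pics/c2.png',b)
E
```

```text
(no output)
```

View pics/c1.png

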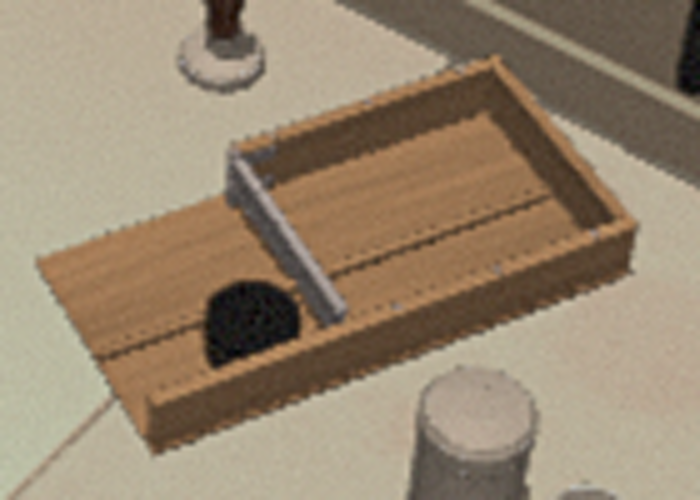

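View pics/c2.png

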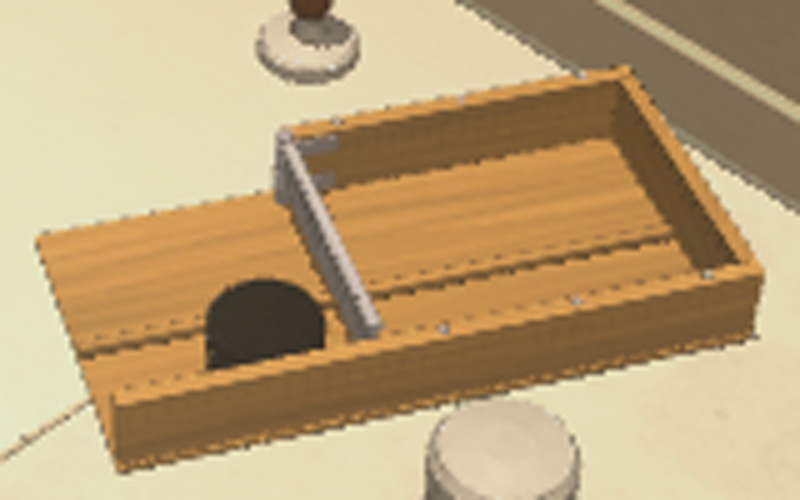

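The zoomed views give clean bay corners: the right wall's front top, back corners, front foot and the board's front-left corner. They also show the leveller's black disc touching neither lip nor flap, and I'll fit it from its rim.

```bash
cat > geo.py <<'E'
import numpy as np,cv2
from station import sense, vision
np.set_printoptions(precision=4,suppress=True)
def cast(n,uv,z,info=None):
    i=info or vision.camera_info(n);K,R,t=[np.array(i[k]) for k in('camera_matrix','R','t')]
    uv=np.atleast_2d(uv);z=np.broadcast_to(z,len(uv))
    d=(np.linalg.inv(K)@np.c_[uv,np.ones(len(uv))].T).T@R; c=-R.T@t
    return c+d*((z-c[2])/d[:,2])[:,None]
def rigid(P,Q): # Q=Rz P + t
    p,q=P-P.mean(0),Q-Q.mean(0)
    a=np.arctan2((p[:,0]*q[:,1]-p[:,1]*q[:,0]).sum(),(p*q).sum());c,s=np.cos(a),np.sin(a);R=np.array([[c,-s],[s,c]])
    return a,R,Q.mean(0)-R@P.mean(0)
E
python3 - <<'E'
from geo import *
from scipy.optimize import least_squares
B=np.array([[-.135,-.085,.05],[.2,-.085,.05],[.2,.085,.05],[-.135,-.085,0],[-.135,.085,.006]])
px={'scene':[[150,395],[636,222],[495,58],[157,453],[38,262]],'side':[[115,402],[763,272],[627,66],[122,472],[38,238]]}
off={'scene':(250,180),'side':(245,185)}
Q=[];P=[]
for n in px:
    q=cast(n,np.array(px[n])/5+off[n],B[:,2])[:,:2];a,R,t=rigid(B[:,:2],q)
    print(n,a,t,'res mm',1000*(q-(B[:,:2]@R.T+t)).round(4).tolist());Q.append(q);P.append(B[:,:2])
a,R,t=rigid(np.vstack(P),np.vstack(Q));print('both',a,t)
np.savez('bay.npz',a=a,R=R,t=t)
for n,box in {'scene':(285,230,315,256),'side':(280,236,315,262)}.items():
    im=cv2.imread(f'pics/{n}0.png');x0,y0,x1,y1=box
    m=(im[y0:y1,x0:x1].max(2)<60).astype('uint8');nn,l,s,_=cv2.connectedComponentsWithStats(m);k=1+s[1:,4].argmax()
    m=l==k;pts=np.array([(x+x0,np.where(m[:,x])[0][0]+y0-.5) for x in np.where(m.any(0))[0]])
    g=(cast(n,pts,.042)[:,:2]-t)@R
    mid=pts[3:-3];g3=g[3:-3]
    r=least_squares(lambda c:np.hypot(*(g3-c).T)-.0295,g3.mean(0)-[.01,.0]+[0,-.015])
    print(n,'leveller bay xy',r.x,'rms',r.fun.std(),g3.min(0),g3.max(0))
print('bay in world deg',np.degrees(a))
for n,c,z in [('scene',(345,260),.101),('side',(346,272),.101),('scene',(295,191),0.02),('side',(307,194),.02)]: print(n,c,(cast(n,c,z)[0,:2]-t)@R)
E
```

```text
scene -0.2039162980839854 [ 0.5624 -0.0707] res mm [[0.0032, 0.0063], [-0.0012, 0.0028], [-0.0064, -0.0038], [0.0049, 0.0004], [-0.0005, -0.0057], [0.0032, 0.0063], [-0.0012, 0.0028], [-0.0064, -0.0038], [0.0049, 0.0004], [-0.0005, -0.0057], [0.0032, 0.0063], [-0.0012, 0.0028], [-0.0064, -0.0038], [0.0049, 0.0004], [-0.0005, -0.0057], [0.0032, 0.0063], [-0.0012, 0.0028], [-0.0064, -0.0038], [0.0049, 0.0004], [-0.0005, -0.0057], [0.0032, 0.0063], [-0.0012, 0.0028], [-0.0064, -0.0038], [0.0049, 0.0004], [-0.0005, -0.0057], [0.0032, 0.0063], [-0.0012, 0.0028], [-0.0064, -0.0038], [0.0049, 0.0004], [-0.0005, -0.0057], [0.0032, 0.0063], [-0.0012, 0.0028], [-0.0064, -0.0038], [0.0049, 0.0004], [-0.0005, -0.0057], [0.0032, 0.0063], [-0.0012, 0.0028], [-0.0064, -0.0038], [0.0049, 0.0004], [-0.0005, -0.0057], [0.0032, 0.0063], [-0.0012, 0.0028], [-0.0064, -0.0038], [0.0049, 0.0004], [-0.0005, -0.0057], [0.0032, 0.0063], [-0.0012, 0.0028], [-0.0064, -0.0038], [0.0049, 0.0004], [-0.0005, -0.0057], [0.0032, 0.0063], [-0.0012, 0.0028], [-0.0064, -0.0038], [0.0049, 0.0004], [-0.0005, -0.0057], [0.
[... 28230 characters left out ...]
, [0.0005, 0.0021], [-0.0019, 0.0017], [-0.0026, -0.0013], [0.0035, 0.0013], [0.0005, -0.0039], [0.0005, 0.0021], [-0.0019, 0.0017], [-0.0026, -0.0013], [0.0035, 0.0013], [0.0005, -0.0039], [0.0005, 0.0021], [-0.0019, 0.0017], [-0.0026, -0.0013], [0.0035, 0.0013], [0.0005, -0.0039]]
both -0.20347473457728196 [ 0.5635 -0.0705]
scene leveller bay xy [-0.0504 -0.0457] rms 0.0008931978142300851 [-0.0566 -0.0313] [-0.0236 -0.0149]
side leveller bay xy [-0.0344 -0.0556] rms 0.004303689305170727 [-0.0715 -0.0625] [-0.0223 -0.0196]
bay in world deg -11.658243528822895
scene (345, 260) [ 0.0092 -0.1949]
side (346, 272) [ 0.0134 -0.1925]
scene (295, 191) [0.0493 0.1838]
side (307, 194) [0.0506 0.1815]
```

View pics/wrist0.png

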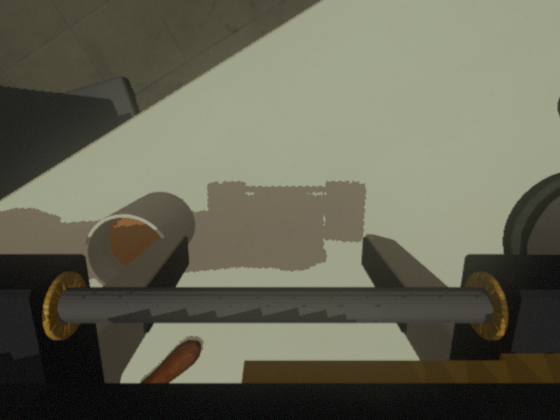

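Bay origin is at about (0.5635, -0.0705), yaw -11.7°; leveller at about (-0.047, -0.046) in the bay frame. The wrist picture shows the fingers at left and right of the frame with the counter below. I'll bring the wrist camera over the bay to refine.

```bash
python3 -m inch '[0,0,0,0,0,-0.3,1, 0,0,0,-0.2,-0.2,-0.5,1, 0,0,0,-0.5,-0.5,-0.5,1, 0,0,0,-0.7,-0.7,-0.5,1, 0,0,0,-0.9,-0.95,-0.5,1]'
python3 -m inch '[0,0,0,-0.2,-0.2,0,1, 0,0,0,-0.4,-0.45,0,1, 0,0,0,-0.6,-0.65,0,1, 0,0,0,-0.8,-0.85,0,1, 0,0,0,-0.9,-0.95,0,1]'
python3 -m inch '[0,0,0,-0.2,-0.2,0,1, 0,0,0,-0.4,-0.45,0,1, 0,0,0,-0.6,-0.65,0,1, 0,0,0,-0.8,-0.85,0,1, 0,0,0,-0.9,-0.95,0,1]'
python3 -m inch '[0,0,0,-0.2,-0.2,0,1, 0,0,0,-0.4,-0.45,0,1, 0,0,0,-0.6,-0.65,0,1, 0,0,0,-0.8,-0.85,0,1, 0,0,0,-0.9,-0.95,0,1]'
python3 -m inch '[0,0,0.02,0,0,0,1, 0,0,0.04,0,0,0,1, 0,0,0.06,0,0,0,1, 0,0,0.08,0,0,0,1, 0,0,0.10,0,0,0,1]'
python3 - <<'E'
from geo import *
s=sense();print(s['t'],s['tcp_pos'],s['eef_rot'])
im=vision.get_image('wrist');cv2.imwrite('pics/w1.png',im[:,:,::-1]);np.savez('w1.npz',p=s['tcp_pos'],R=s['eef_rot'])
E
```

```text
t: 0.65
tcp_pos: [0.257, 0.4606, 0.2936]
eef_rot: [[-0.968, 0.252, 0.001], [0.252, 0.968, 0.0], [-0.001, 0.0, -1.0]]
contact_force: [0.9, 0.5, 0.2]
opening: 0.998
grip_force: 0.0
t: 1.15
tcp_pos: [0.3524, 0.2865, 0.2937]
eef_rot: [[-0.967, 0.257, 0.001], [0.257, 0.967, -0.002], [-0.001, -0.001, -1.0]]
contact_force: [1.0, 0.4, -0.3]
opening: 1.003
grip_force: 0.0
t: 1.65
tcp_pos: [0.4468, 0.1146, 0.2936]
eef_rot: [[-0.967, 0.257, 0.001], [0.257, 0.967, -0.002], [-0.001, -0.002, -1.0]]
contact_force: [0.2, 0.6, -0.2]
opening: 1.001
grip_force: 0.0
t: 2.15
tcp_pos: [0.5412, -0.0575, 0.2933]
eef_rot: [[-0.967, 0.256, -0.0], [0.256, 0.967, -0.003], [-0.001, -0.002, -1.0]]
contact_force: [-0.5, -0.5, -0.0]
opening: 0.997
grip_force: 0.0
t: 2.65
tcp_pos: [0.5401, -0.0529, 0.2933]
eef_rot: [[-0.632, 0.775, -0.001], [0.775, 0.632, 0.0], [0.001, -0.001, -1.0]]
contact_force: [0.2, 0.6, 0.2]
opening: 1.001
grip_force: 0.0
2.65 [ 0.5401 -0.0529  0.2933] [[-0.6316  0.7753 -0.0009]
 [ 0.7753  0.6316  0.0002]
 [ 0.0007 -0.0006 -1.    ]]
```

View pics/w1.png

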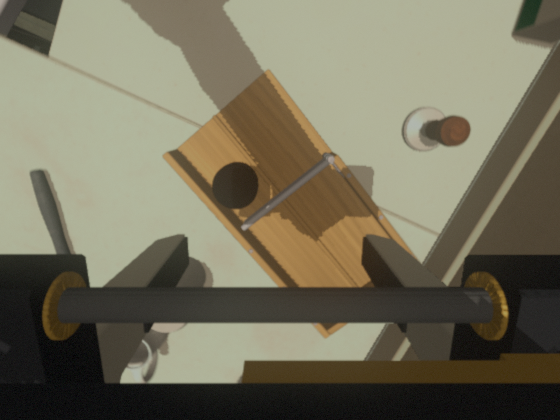

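The wrist picture shows the whole bay: board front-left corner (268,71), right wall front top (165,155), back-right corner (328,335), flap pin (333,157), flap tip (245,227), and leveller disc centred at (235,186).

```bash
cat >> geo.py <<'E'
def wcast(uv,z,p,Rt):
    i=vision.camera_info('wrist');H=np.array(i['hand_eye']);Rwc=np.array(Rt)@H[:3,:3];c=np.array(Rt)@H[:3,3]+p
    return cast(0,uv,z,dict(camera_matrix=i['camera_matrix'],R=Rwc.T,t=-Rwc.T@c))
E
python3 - <<'E'
from geo import *
f=np.load('w1.npz');b=np.load('bay.npz');R,t=b['R'],b['t'];im=cv2.imread('pics/w1.png')
B=np.array([[-.135,.085,.006],[-.135,-.085,.05],[.2,-.085,.05],[0,.0745,.052],[0,-.0685,.052]])
uv=[[268,71],[165,155],[328,335],[333,157],[245,227]]
q=wcast(uv,B[:,2],f['p'],f['R'])[:,:2]
print('old-frame mm');print(1000*((q-t)@R))
a,R2,t2=rigid(B[:,:2],q);print('wrist fit',a,t2);print(1000*(q-(B[:,:2]@R2.T+t2))@R2)
m=(im[150:225,200:270].max(2)<75).astype('uint8');n,l,s,c=cv2.connectedComponentsWithStats(m);k=1+s[1:,4].argmax();print(s[k],c[k])
ct=max(cv2.findContours((l==k).astype('uint8'),0,1)[0],key=cv2.contourArea)+[200,150]
(u,v),r=cv2.minEnclosingCircle(ct);e=cv2.fitEllipse(ct);print(u,v,r,e)
L=wcast([e[0]],.04,f['p'],f['R'])[0,:2];print('lev old',1000*((L-t)@R),'new',1000*((L-t2)@R2))
np.savez('bay_w.npz',a=a,R=R2,t=t2)
E
```

```text
old-frame mm
[[-129.9902   87.6199]
 [-130.2526  -74.9406]
 [ 199.5799  -72.1967]
 [   1.6763   83.5669]
 [   2.2526  -58.471 ]]
wrist fit -0.19158988079667472 [ 0.5678 -0.0621]
[[ 3.4881 -4.8925]
 [ 1.2938  2.5617]
 [-3.8644  1.3854]
 [ 0.0972 -0.0099]
 [-1.0146  0.9553]]
[  12   13   46   46 1653] [35.2384 35.4428]
235.0234832763672 185.11073303222656 23.676313400268555 ((235.21670532226562, 185.43910217285156), (43.46680450439453, 46.567161560058594), 43.60944747924805)
lev old [-46.1693 -35.143 ] new [-49.1559 -43.6429]
```

```bash
python3 -m inch '[0,0,0,0.16,-0.21,0.25,1, 0,0,0,0.16,-0.21,0.5,1, 0,0,0,0.16,-0.21,0.75,1, 0,0,0,0.16,-0.21,1,1, 0,0,0,0.16,-0.21,1,1]'
python3 - <<'E'
from geo import *
s=sense();print(s['t'],s['tcp_pos'],s['eef_rot'],s['joint_positions'])
im=vision.get_image('wrist');cv2.imwrite('pics/w2.png',im[:,:,::-1]);np.savez('w2.npz',p=s['tcp_pos'],R=s['eef_rot'])
a=[vision.get_image(n)[:,:,::-1] for n in('scene','side')]
for n,i in zip(('scene1','side1'),a):cv2.imwrite(f'pics/{n}.png',i)
H=np.linalg.inv(np.array(vision.camera_info('wrist')['hand_eye']));K=np.array(vision.camera_info('wrist')['camera_matrix'])
for y in(-.0465,.0465):
  for x in (-.0075,.0075):
    q=H@[x,y,0,1];q=K@q[:3];print('tip px',x,y,q[:2]/q[2])
E
```

```text
t: 3.2
tcp_pos: [0.497, -0.0536, 0.1397]
eef_rot: [[-0.637, 0.771, -0.011], [0.771, 0.637, 0.001], [0.008, -0.008, -1.0]]
contact_force: [-1.7, -0.2, 0.1]
opening: 1.001
grip_force: 0.0
3.2 [ 0.497  -0.0536  0.1397] [[-0.637   0.7708 -0.0108]
 [ 0.7708  0.6371  0.001 ]
 [ 0.0077 -0.0077 -0.9999]] [-0.1847  0.5144  0.3654  1.9463 -0.2636  0.7382  1.0264]
tip px -0.0075 -0.0465 [186.288 263.362]
tip px 0.0075 -0.0465 [184.434 237.297]
tip px -0.0075 0.0465 [357.563 263.362]
tip px 0.0075 0.0465 [359.3164 237.3096]
```

View pics/w2.png

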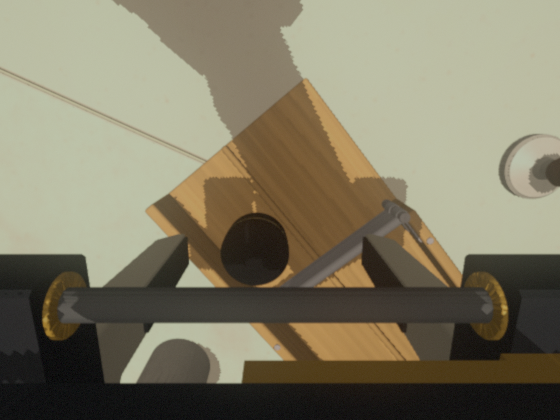

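The view shows leveller disc at (254,248), flap pin at ~(390,208), board front-left corner (306,80) and right-wall front (147,211). The finger tips sit ~3.5 px right of their predicted columns, so I'll correct for that.

```bash
python3 - <<'E'
from geo import *
B=np.array([[-.135,.085,.006],[-.135,-.085,.05],[0,.0745,.052],[.2,-.085,.05],[0,-.0685,.052]])
U={'w1':[[268,71],[165,155],[333,157],[328,335],[245,227]],'w2':[[306,80],[147,211],[390,207]]}
for n,uv in U.items():
  f=np.load(n+'.npz');im=cv2.imread(f'pics/{n}.png');b=B[:len(uv)]
  x0,y0,x1,y1=(200,150,270,225) if n=='w1' else (205,195,300,287)
  g=im[y0:y1,x0:x1].max(2);m=(g<(75 if n=='w1' else 60)).astype('uint8');_,l,s,_=cv2.connectedComponentsWithStats(m);k=1+s[1:,4].argmax()
  ct=max(cv2.findContours((l==k).astype('uint8'),0,1)[0],key=cv2.contourArea)+[x0,y0];(u,v),r=cv2.minEnclosingCircle(ct)
  for sh in (0,3.5):
    q=wcast(np.array(uv)-[sh,0],b[:,2],f['p'],f['R'])[:,:2];a,R,t=rigid(b[:,:2],q)
    L=wcast([[u-sh,v]],.041,f['p'],f['R'])[0,:2]
    print(n,sh,'yaw',a,'t',t,'lev',L,'in bay',1000*(L-t)@R,'r',r,'res',(1000*(q-(b[:,:2]@R.T+t))@R).round(1).ravel().__repr__())
for n in('scene0','side0'):
  c=n[:-1];print(c,'lev top', cast(c,[[300,243]] if c=='scene' else [[298,250]],.042))
a=cv2.imread('pics/scene1.png')[150:300,210:400];b=cv2.imread('pics/side1.png')[150:300,210:400]
cv2.imwrite('pics/c3.png',np.vstack([cv2.resize(i,None,fx=3.9,fy=3.9,interpolation=cv2.INTER_CUBIC)[:,:] for i in(a,)]))
cv2.imwrite('pics/c4.png',cv2.resize(b,None,fx=3.9,fy=3.9,interpolation=cv2.INTER_CUBIC))
E
```

```text
w1 0 yaw -0.1915927178475538 t [ 0.5678 -0.0621] lev [ 0.5107 -0.0952] in bay [-49.7117 -43.3279] r 23.676313400268555 res array([ 3.5, -4.9,  1.3,  2.6,  0.1, -0. , -3.9,  1.4, -1. ,  1. ])
w1 3.5 yaw -0.1927472365725316 t [ 0.5643 -0.065 ] lev [ 0.5072 -0.098 ] in bay [-49.67   -43.3572] r 23.676313400268555 res array([ 3.4, -5. ,  1.5,  2.6,  0.1,  0.2, -4.1,  1.3, -1. ,  1. ])
w2 0 yaw -0.18422837458141528 t [ 0.5641 -0.065 ] lev [ 0.5095 -0.0935] in bay [-48.496  -37.9812] r 36.35204315185547 res array([  6.5,  -0.1,   3.8,   4. , -10.2,  -3.9])
w2 3.5 yaw -0.18371111758218978 t [ 0.562  -0.0668] lev [ 0.5072 -0.0954] in bay [-48.6106 -38.1096] r 36.35204315185547 res array([  6.4,  -0.2,   3.7,   4.1, -10.1,  -3.9])
scene lev top [[ 0.5057 -0.1025  0.042 ]]
side lev top [[ 0.5072 -0.1051  0.042 ]]
```

```bash
python3 -m inch '[0,0,0,-0.02,0,0.2,1, 0,0,0,-0.02,0,0.4,1, 0,0,0,-0.02,0,0.5,1, 0,0,0,-0.02,0,0.5,1, 0,0,0,-0.02,0,0.5,1]'
python3 - <<'E'
from geo import *
s=sense();print(s['t'],s['tcp_pos'],s['eef_rot'])
f=lambda n:cv2.resize(vision.get_image(n)[165:285,235:395,::-1],(640,480),interpolation=cv2.INTER_CUBIC)
a,b=f('scene'),f('side')
cv2.imwrite('pics/c5.png',np.hstack([cv2.resize(a,(400,300),interpolation=cv2.INTER_AREA),cv2.resize(b,(400,300),interpolation=cv2.INTER_AREA)]))
E
```

```text
t: 3.85
tcp_pos: [0.5044, -0.0571, 0.0704]
eef_rot: [[-0.636, 0.772, 0.004], [0.772, 0.636, -0.0], [-0.003, 0.003, -1.0]]
contact_force: [0.4, -0.3, 0.7]
opening: 0.997
grip_force: 0.0
3.85 [ 0.5044 -0.0571  0.0704] [[-0.6358  0.7718  0.0036]
 [ 0.7718  0.6358 -0.0003]
 [-0.0025  0.0025 -1.    ]]
```

View pics/c5.png

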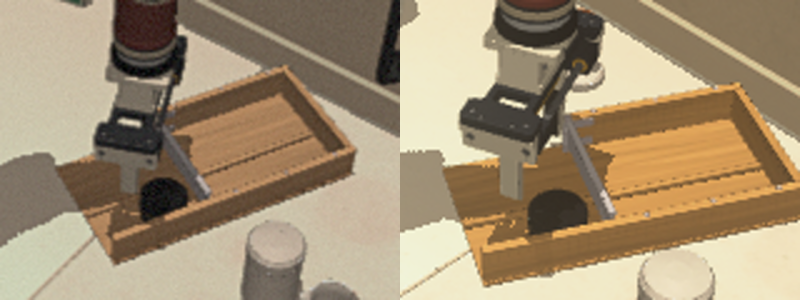

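The finger behind the leveller is visible with its tip at (128,192) of the scene crop and (511,197) of the side crop, clear of the leveller and above the board. I'll check it against the arm's own pose to tie cameras and arm together.

```bash
python3 - <<'E'
from geo import *
s=sense();p=np.array(s['tcp_pos']);y=np.array(s['eef_rot'])[:,1];print(s['t'],p,'pusher centre',p-.0553*y,'inner face',p-.0465*y)
print('scene',cast('scene',[[235+128/2.5,165+192/2.5]],p[2]),'side',cast('side',[[235+111/2.5,165+197/2.5]],p[2]))
E
```

```text
3.95 [ 0.5043 -0.057   0.0705] pusher centre [ 0.4617 -0.0922  0.0704] inner face [ 0.4685 -0.0866  0.0704]
scene [[ 0.4597 -0.0929  0.0705]] side [[ 0.4631 -0.0909  0.0705]]
```

The external cameras and the arm agree to 2 mm, so I'll trust those cameras for the bay frame (wrist view weighted lightly). Descending now, then replan from the measured pose.

```bash
python3 -m inch '[0,0,0,0.015,-0.013,0,1, 0,0,0,0.015,-0.013,0.1,1, 0,0,0,0.015,-0.013,0.2,1, 0,0,0,0.015,-0.013,0.3,1, 0,0,0,0.015,-0.013,0.31,1]'
cat > plan.py <<'E'
from geo import *
a=-.2;T=np.array([.5635,-.069]);Rb=np.array([[np.cos(a),-np.sin(a)],[np.sin(a),np.cos(a)]])
def boxes(C,phi,w=93,th=17.5,wd=15):
    u=np.array([np.cos(phi),np.sin(phi)]);v=np.array([-u[1],u[0]]);g=np.linspace(-1,1,15)
    f=lambda s:np.array([C+s*u*(w/2+th/2)+u*i*th/2+v*j*wd/2 for i in g for j in g])
    return f(-1),f(1)
def ev(C,phi,yl=-42,R=29.5):
    P,F=boxes(C,phi)
    dy=P[:,1]-yl;k=abs(dy)<R;xl=(P[k,0]+np.sqrt(R*R-dy[k]**2)).max()
    d=F-[0,74.5];r=np.hypot(*d.T);th=(np.arctan2(d[:,0],-d[:,1])+np.arcsin(np.minimum(4/r,1)));i=th.argmax()
    xl0=max(xl,-48);t=th[i];u=np.array([np.sin(t),-np.cos(t)]);q=np.array([xl0,yl])-[0,74.5];pr=np.clip(q@u,0,143)
    return xl,t,r[i],np.hypot(*(q-pr*u))-R-4,F[:,1].max(),P[:,1].min()
def moves(way,s=None):  # way: list of (Px,Py,phi deg) pusher centre, bay mm
    s=s or sense();p=np.array(s['tcp_pos']);Rt=np.array(s['eef_rot'])
    C0=(p[:2]-T)@Rb*1000;ph0=np.arctan2(Rt[1,1],Rt[0,1])-a
    print('now C',C0,'phi',np.degrees(ph0),'z',p[2],'pusher',C0-55.25*np.array([np.cos(ph0),np.sin(ph0)]),'ev',np.array(ev(C0,ph0)).round(2))
    for x,y,d in way:
        ph=np.radians(d);C=np.array([x,y])+55.25*np.array([np.cos(ph),np.sin(ph)]);D=C-C0
        uy=np.array([np.cos(ph0),np.sin(ph0)]);ux=np.array([-uy[1],uy[0]])
        print((x,y,d),'wz %.4f dx %.3f dy %.3f'%(-(ph-ph0)/2/np.pi,D@ux/150,D@uy/150),'xl,th,r,clear,Fy,Py',np.array(ev(C,ph)).round(2))
E
python3 - <<'E'
from plan import *
print(sense()['contact_force'])
moves([(-98,-43,45),(-98,-43,38),(-92,-43,38),(-85,-43,40),(-75,-43,42),(-60,-43,46),(-40,-43,52),(-20,-43,60),(0,-43,67),(20,-43,75),(40,-43,85),(60,-43,95),(80,-43,105),(100,-43,116),(107,-43,120)])
E
```

```text
t: 4.45
tcp_pos: [0.499, -0.0561, 0.0216]
eef_rot: [[-0.636, 0.772, -0.002], [0.772, 0.636, 0.0], [0.002, -0.001, -1.0]]
contact_force: [0.5, -0.4, 0.0]
opening: 1.001
grip_force: 0.0
[ 0.465  -0.3587  0.0205]
now C [-65.8053  -0.2124] phi 50.92587626219889 z 0.021550405424270242 pusher [-100.6307  -43.1047] ev [-59.81  -0.47  35.65 -23.4   54.2  -54.63]
(-98, -43, 45) wz 0.0165 dx -0.051 dy 0.010 xl,th,r,clear,Fy,Py [-57.01  -0.11  39.38   1.11  46.63 -54.49]
(-98, -43, 38) wz 0.0359 dx -0.096 dy 0.002 xl,th,r,clear,Fy,Py [-57.03   0.09  50.    24.98  36.33 -54.3 ]
(-92, -43, 38) wz 0.0359 dx -0.127 dy 0.027 xl,th,r,clear,Fy,Py [-51.03   0.21  50.42  37.78  36.33 -54.3 ]
(-85, -43, 40) wz 0.0303 dx -0.150 dy 0.060 xl,th,r,clear,Fy,Py [-44.     0.32  47.91  44.81  39.4  -54.37]
(-75, -43, 42) wz 0.0248 dx -0.189 dy 0.104 xl,th,r,clear,Fy,Py [-33.99   0.49  47.12  51.46  42.37 -54.43]
(-60, -43, 46) wz 0.0137 dx -0.241 dy 0.170 xl,th,r,clear,Fy,Py [-19.03   0.74  46.48  59.02  47.99 -54.5 ]
(-40, -43, 52) wz -0.0030 dx -0.306 dy 0.255 xl,th,r,clear,Fy,Py [  0.77   1.09  33.38  69.36  
[... 182 characters left out ...]
,Py [ 39.53   1.55  39.98  82.18  69.7  -53.98]
(20, -43, 75) wz -0.0669 dx -0.474 dy 0.475 xl,th,r,clear,Fy,Py [ 58.49   1.65  43.62  87.46  74.13 -53.39]
(40, -43, 85) wz -0.0947 dx -0.521 dy 0.528 xl,th,r,clear,Fy,Py [ 77.22   1.71  42.97  92.55  76.45 -52.37]
(60, -43, 95) wz -0.1224 dx -0.575 dy 0.572 xl,th,r,clear,Fy,Py [ 97.05   1.68  42.14  92.98  76.45 -52.37]
(80, -43, 105) wz -0.1502 dx -0.636 dy 0.607 xl,th,r,clear,Fy,Py [118.04   1.64  56.38  90.36  74.13 -53.39]
(100, -43, 116) wz -0.1808 dx -0.704 dy 0.631 xl,th,r,clear,Fy,Py [139.54   1.52  54.92  75.12  67.47 -54.15]
(107, -43, 120) wz -0.1919 dx -0.730 dy 0.636 xl,th,r,clear,Fy,Py [146.97   1.45  54.88  66.13  64.02 -54.33]
```

```bash
sed -i 's/def ev(C,phi,/def ev(C,phi,w=93,/; s/boxes(C,phi)$/boxes(C,phi,w)/; s/for x,y,d in way:/for x,y,d,w in way:/; s/+55.25\*np.array(\[np.cos(ph),/+(w+17.5)\/2*np.array([np.cos(ph),/; s/(x,y,d),/(x,y,d,w),"g %.2f"%(2*w\/93-1),/; s/ev(C,ph))/ev(C,ph,w))/' plan.py
python3 - <<'E'
from plan import *
Y=-43
moves([(-98,Y,38,93),(-92,Y,38,93),(-85,Y,40,93),(-60,Y,44,93),(-40,Y,48,93),(-20,Y,50,90),(0,Y,54,87),(20,Y,58,84),(40,Y,64,81),(60,Y,70,78),(80,Y,80,75),(100,Y,90,73),(107,Y,95,72)])
E
```

```text
now C [-65.8053  -0.2124] phi 50.92587626219889 z 0.021550405424270242 pusher [-100.6307  -43.1047] ev [-59.81  -0.47  35.65 -23.4   54.2  -54.63]
(-98, -43, 38, 93) g 1.00 wz 0.0359 dx -0.096 dy 0.002 xl,th,r,clear,Fy,Py [-57.03   0.09  50.    24.98  36.33 -54.3 ]
(-92, -43, 38, 93) g 1.00 wz 0.0359 dx -0.127 dy 0.027 xl,th,r,clear,Fy,Py [-51.03   0.21  50.42  37.78  36.33 -54.3 ]
(-85, -43, 40, 93) g 1.00 wz 0.0303 dx -0.150 dy 0.060 xl,th,r,clear,Fy,Py [-44.     0.32  47.91  44.81  39.4  -54.37]
(-60, -43, 44, 93) g 1.00 wz 0.0192 dx -0.254 dy 0.169 xl,th,r,clear,Fy,Py [-19.     0.74  50.65  58.9   45.23 -54.47]
(-40, -43, 48, 93) g 1.00 wz 0.0081 dx -0.332 dy 0.255 xl,th,r,clear,Fy,Py [  0.92   1.06  41.72  67.56  50.64 -54.52]
(-20, -43, 50, 90) g 0.94 wz 0.0026 dx -0.423 dy 0.329 xl,th,r,clear,Fy,Py [ 20.86   1.19  54.38  67.21  50.87 -54.52]
(0, -43, 54, 87) g 0.87 wz -0.0085 dx -0.502 dy 0.403 xl,th,r,clear,Fy,Py [ 40.66   1.29  64.2   67.32  53.03 -54.49]
(20, -43, 58, 84) g 0.81 wz -0.0197 dx -0.582 dy 0.475 xl,th,r,clear,Fy,Py [ 60.4    1.35  74.79  67.22  54.47 -54.39]
(40, -43, 64, 81) g 0.74 wz -0.0363 dx -0.653 dy 0.543 xl,th,r,clear,Fy,Py [ 79.86   1.4   82.23  67.84  56.68 -54.15]
(60, -43, 70, 78) g 0.68 wz -0.0530 dx -0.727 dy 0.608 xl,th,r,clear,Fy,Py [ 99.17   1.43  90.22  67.46  57.53 -53.79]
(80, -43, 80, 75) g 0.61 wz -0.0808 dx -0.785 dy 0.661 xl,th,r,clear,Fy,Py [117.75   1.43  91.69  65.81  58.01 -52.92]
(100, -43, 90, 73) g 0.57 wz -0.1085 dx -0.848 dy 0.709 xl,th,r,clear,Fy,Py [137.     1.44 109.04  64.37  56.25 -51.75]
(107, -43, 95, 72) g 0.55 wz -0.1224 dx -0.867 dy 0.719 xl,th,r,clear,Fy,Py [144.05   1.43 107.59  63.07  55.53 -52.37]
```

```bash
python3 -m inch '[0,0,0.009,-0.025,0,0,1, 0,0,0.018,-0.05,0,0,1, 0,0,0.027,-0.075,0,0,1, 0,0,0.036,-0.096,0,0,1, 0,0,0.036,-0.112,0.015,0,1]' 30
python3 - <<'E'
from plan import *
Y=-43;print(sense()['contact_force'],sense()['opening'])
moves([(-92,Y,38,93),(-86,Y,39.5,93),(-80,Y,41,93),(-74,Y,42,93),(-68,Y,43,93),(-60,Y,44,93)])
E
```

```text
t: 4.95
tcp_pos: [0.5092, -0.0675, 0.0226]
eef_rot: [[-0.446, 0.895, -0.006], [0.895, 0.446, 0.001], [0.004, -0.005, -1.0]]
contact_force: [-5.6, -0.2, 2.1]
opening: 0.998
grip_force: 2.8
[-5.6181 -0.2405  2.0961] 0.9982565008567623
now C [-53.5343  -9.3246] phi 37.97522262570447 z 0.022602820579670127 pusher [-97.0866 -43.3211] ev [-56.13   0.11  50.38  26.98  35.97 -54.62]
(-92, -43, 38, 93) g 1.00 wz -0.0001 dx -0.019 dy 0.028 xl,th,r,clear,Fy,Py [-51.03   0.21  50.42  37.78  36.33 -54.3 ]
(-86, -43, 39.5, 93) g 1.00 wz -0.0042 dx -0.034 dy 0.059 xl,th,r,clear,Fy,Py [-45.     0.31  48.65  44.5   38.64 -54.35]
(-80, -43, 41, 93) g 1.00 wz -0.0084 dx -0.049 dy 0.091 xl,th,r,clear,Fy,Py [-38.99   0.41  47.34  48.26  40.9  -54.4 ]
(-74, -43, 42, 93) g 1.00 wz -0.0112 dx -0.067 dy 0.122 xl,th,r,clear,Fy,Py [-32.99   0.51  47.53  52.18  42.37 -54.43]
(-68, -43, 43, 93) g 1.00 wz -0.0140 dx -0.085 dy 0.153 xl,th,r,clear,Fy,Py [-26.99   0.61  48.24  55.49  43.81 -54.45]
(-60, -43, 44, 93) g 1.00 wz -0.0167 dx -0.112 dy 0.194 xl,th,r,clear,Fy,Py [-19.     0.74  50.65  58.9   45.23 -54.47]
```

The wrist force shows the flap is now being pressed by the front finger (5.6 N), leveller not yet touched. Continuing.

```bash
python3 -m inch '[0,0,0,-0.018,0.025,0,1, 0,0,-0.004,-0.033,0.055,0,1, 0,0,-0.008,-0.048,0.087,0,1, 0,0,-0.011,-0.065,0.118,0,1, 0,0,-0.014,-0.083,0.149,0,1]'
python3 - <<'E'
from plan import *
Y=-43;print(sense()['contact_force'],sense()['opening'])
moves([(-60,Y,44,93),(-52,Y,45.5,93),(-44,Y,47,93),(-36,Y,48.5,92),(-28,Y,49.5,91),(-20,Y,50,90)])
f=lambda n:cv2.resize(vision.get_image(n)[165:285,235:395,::-1],(400,300),interpolation=cv2.INTER_CUBIC)
cv2.imwrite('pics/c6.png',np.hstack([f('scene'),f('side')]))
E
```

```text
t: 5.45
tcp_pos: [0.5326, -0.0708, 0.0222]
eef_rot: [[-0.522, 0.853, -0.01], [0.853, 0.522, -0.001], [0.005, -0.009, -1.0]]
contact_force: [-6.7, -2.0, 2.8]
opening: 0.998
grip_force: 4.2
[-6.6922 -2.0232  2.8352] 0.9979046228807305
now C [-29.9362  -7.9444] phi 42.959968127866745 z 0.022186728250216285 pusher [-70.3698 -45.5966] ev [-29.52   0.54  49.48  51.88  41.16 -57.05]
(-60, -43, 44, 93) g 1.00 wz -0.0029 dx -0.028 dy 0.062 xl,th,r,clear,Fy,Py [-19.     0.74  50.65  58.9   45.23 -54.47]
(-52, -43, 45.5, 93) g 1.00 wz -0.0071 dx -0.054 dy 0.101 xl,th,r,clear,Fy,Py [-11.02   0.87  37.78  62.89  47.31 -54.5 ]
(-44, -43, 47, 93) g 1.00 wz -0.0112 dx -0.081 dy 0.140 xl,th,r,clear,Fy,Py [ -3.05   1.    40.59  66.21  49.33 -54.51]
(-36, -43, 48.5, 92) g 0.98 wz -0.0154 dx -0.108 dy 0.174 xl,th,r,clear,Fy,Py [  4.91   1.08  43.86  67.17  50.53 -54.52]
(-28, -43, 49.5, 91) g 0.96 wz -0.0182 dx -0.139 dy 0.209 xl,th,r,clear,Fy,Py [ 12.88   1.15  48.5   67.47  51.03 -54.52]
(-20, -43, 50, 90) g 0.94 wz -0.0196 dx -0.172 dy 0.245 xl,th,r,clear,Fy,Py [ 20.86   1.19  54.38  67.21  50.87 -54.52]
```

View pics/c6.png

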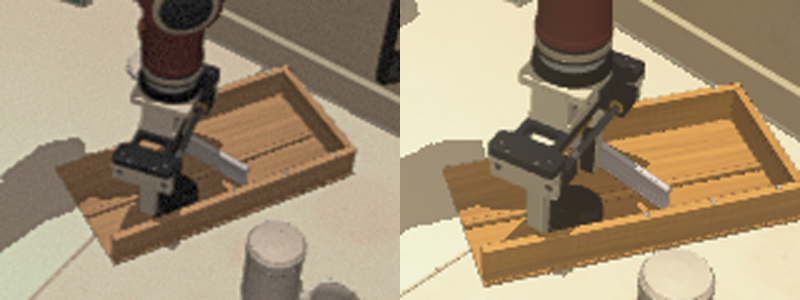

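The flap is held open by the front finger (tip at ~(240,178) in the left half) well clear of the leveller at (178,195), with the rear finger at (150,210) just behind it. Going on.

```bash
python3 -m inch '[0,0,-0.003,-0.028,0.062,0,1, 0,0,-0.007,-0.054,0.101,0,1, 0,0,-0.011,-0.081,0.140,0,1, 0,0,-0.015,-0.108,0.174,0,0.98, 0,0,-0.018,-0.139,0.209,0,0.96]'
python3 - <<'E'
from plan import *
Y=-43;print(sense()['contact_force'],sense()['opening'])
moves([(-22,Y,50,90),(-14,Y,51,89),(-6,Y,52.5,88),(2,Y,54.5,87),(10,Y,56,85.5)])
E
```

```text
t: 6.05
tcp_pos: [0.5679, -0.0726, 0.0214]
eef_rot: [[-0.616, 0.787, -0.015], [0.787, 0.616, -0.001], [0.008, -0.012, -1.0]]
contact_force: [-9.6, -3.0, 1.3]
opening: 0.984
grip_force: 4.8
[-9.6494 -3.0321  1.303 ] 0.9838564214841605
now C [ 5.0245 -2.6109] phi 49.52312594535683 z 0.021447912415510934 pusher [-30.8406 -44.6378] ev [ 10.03   1.13  47.17  67.74  50.94 -56.16]
(-22, -43, 50, 90) g 0.94 wz -0.0013 dx -0.035 dy 0.037 xl,th,r,clear,Fy,Py [ 18.86   1.18  52.59  67.09  50.87 -54.52]
(-14, -43, 51, 89) g 0.91 wz -0.0041 dx -0.069 dy 0.068 xl,th,r,clear,Fy,Py [ 26.82   1.23  57.59  67.04  51.29 -54.52]
(-6, -43, 52.5, 88) g 0.89 wz -0.0083 dx -0.101 dy 0.099 xl,th,r,clear,Fy,Py [ 34.74   1.27  61.76  67.23  52.21 -54.51]
(2, -43, 54.5, 87) g 0.87 wz -0.0138 dx -0.129 dy 0.129 xl,th,r,clear,Fy,Py [ 42.63   1.3   65.12  67.69  53.55 -54.48]
(10, -43, 56, 85.5) g 0.84 wz -0.0180 dx -0.161 dy 0.158 xl,th,r,clear,Fy,Py [ 50.54   1.33  69.42  67.3   53.84 -54.45]
```

```bash
python3 -m inch '[0,0,-0.001,-0.035,0.037,0,0.94, 0,0,-0.004,-0.069,0.068,0,0.92, 0,0,-0.008,-0.101,0.099,0,0.89, 0,0,-0.014,-0.129,0.129,0,0.87, 0,0,-0.018,-0.161,0.158,0,0.84]'
python3 - <<'E'
from plan import *
Y=-43;print(sense()['contact_force'],sense()['opening'])
moves([(17,Y,57.5,84.5),(25,Y,59.5,83),(33,Y,62,82),(41,Y,64,81),(49,Y,66.5,80)])
E
```

```text
t: 6.55
tcp_pos: [0.605, -0.078, 0.022]
eef_rot: [[-0.701, 0.713, -0.008], [0.713, 0.701, -0.003], [0.003, -0.008, -1.0]]
contact_force: [-5.6, -3.0, 0.3]
opening: 0.923
grip_force: 3.0
[-5.6139 -3.0327  0.3002] 0.9232240678959579
now C [42.4772 -0.5757] phi 55.96134271274002 z 0.021997804833011683 pusher [ 11.5509 -46.3592] ev [ 52.13   1.38  74.26  71.15  56.66 -57.81]
(17, -43, 57.5, 84.5) g 0.82 wz -0.0043 dx -0.008 dy 0.010 xl,th,r,clear,Fy,Py [ 57.43   1.35  72.99  67.36  54.44 -54.41]
(25, -43, 59.5, 83) g 0.78 wz -0.0098 dx -0.041 dy 0.035 xl,th,r,clear,Fy,Py [ 65.28   1.36  76.53  67.17  54.94 -54.35]
(33, -43, 62, 82) g 0.76 wz -0.0168 dx -0.071 dy 0.060 xl,th,r,clear,Fy,Py [ 73.06   1.39  79.36  67.71  56.1  -54.25]
(41, -43, 64, 81) g 0.74 wz -0.0223 dx -0.104 dy 0.085 xl,th,r,clear,Fy,Py [ 80.86   1.4   83.2   67.87  56.68 -54.15]
(49, -43, 66.5, 80) g 0.72 wz -0.0293 dx -0.135 dy 0.109 xl,th,r,clear,Fy,Py [ 88.59   1.42  86.2   68.14  57.43 -54.01]
```

```bash
python3 -m inch '[0,0,-0.004,-0.012,0.012,0,0.82, 0,0,-0.010,-0.041,0.036,0,0.79, 0,0,-0.017,-0.071,0.060,0,0.76, 0,0,-0.022,-0.104,0.085,0,0.74, 0,0,-0.029,-0.135,0.109,0,0.72]'
python3 - <<'E'
from plan import *
Y=-43;print(sense()['contact_force'],sense()['opening'],sense()['joint_positions'])
moves([(55,Y,68.5,79),(62,Y,71.5,78),(69,Y,75,77),(76,Y,78,75.5),(83,Y,81.5,74.5)])
E
```

```text
t: 7.05
tcp_pos: [0.632, -0.081, 0.0222]
eef_rot: [[-0.819, 0.574, -0.006], [0.574, 0.819, -0.004], [0.002, -0.006, -1.0]]
contact_force: [-4.5, -3.2, -0.0]
opening: 0.858
grip_force: 2.5
[-4.4826 -3.1852 -0.0364] 0.8584043865892014 [-0.0396  0.8351  0.2261  1.6401 -0.2539  0.7005  1.2697]
now C [69.5123  1.8401] phi 66.4310960811738 z 0.022249829922353217 pusher [ 47.4205 -48.8009] ev [ 87.24   1.49  88.91  75.75  63.5  -59.82]
(55, -43, 68.5, 79) g 0.70 wz -0.0057 dx -0.019 dy 0.009 xl,th,r,clear,Fy,Py [ 94.36   1.42  88.22  67.97  57.68 -53.89]
(62, -43, 71.5, 78) g 0.68 wz -0.0141 dx -0.045 dy 0.023 xl,th,r,clear,Fy,Py [100.98   1.43  89.46  68.    58.24 -53.68]
(69, -43, 75, 77) g 0.66 wz -0.0238 dx -0.069 dy 0.036 xl,th,r,clear,Fy,Py [107.49   1.44  89.88  67.78  58.67 -53.39]
(76, -43, 78, 75.5) g 0.62 wz -0.0321 dx -0.097 dy 0.047 xl,th,r,clear,Fy,Py [114.04   1.43  91.31  66.34  58.09 -53.12]
(83, -43, 81.5, 74.5) g 0.60 wz -0.0419 dx -0.122 dy 0.058 xl,th,r,clear,Fy,Py [120.56   1.43  92.01  65.1   57.75 -52.76]
```

```bash
python3 -m inch '[0,0,-0.006,-0.019,0.009,0,0.70, 0,0,-0.014,-0.045,0.023,0,0.68, 0,0,-0.024,-0.069,0.036,0,0.66, 0,0,-0.032,-0.097,0.047,0,0.62, 0,0,-0.042,-0.122,0.058,0,0.60]'
python3 - <<'E'
from plan import *
Y=-43;print(sense()['contact_force'],sense()['opening'])
moves([(89,Y,84.5,74),(95,Y,87.5,73.5),(101,Y,90.5,73),(106,Y,93,72.5),(109,Y,95,72)])
f=lambda n:cv2.resize(vision.get_image(n)[165:285,235:395,::-1],(400,300),interpolation=cv2.INTER_CUBIC)
cv2.imwrite('pics/c7.png',np.hstack([f('scene'),f('side')]))
E
```

```text
t: 7.55
tcp_pos: [0.6532, -0.0832, 0.0225]
eef_rot: [[-0.941, 0.339, -0.003], [0.339, 0.941, -0.002], [0.002, -0.003, -1.0]]
contact_force: [-3.1, -3.5, -0.4]
opening: 0.8
grip_force: 2.1
[-3.117  -3.4666 -0.3992] 0.8000733126144096
now C [90.7312  3.8751] phi 81.6422416082852 z 0.02245069661455956 pusher [ 82.7004 -50.7881] ev [120.87   1.55  92.82  80.08  68.29 -60.54]
(89, -43, 84.5, 74) g 0.59 wz -0.0079 dx -0.019 dy -0.006 xl,th,r,clear,Fy,Py [126.26   1.44 107.66  64.96  57.51 -52.43]
(95, -43, 87.5, 73.5) g 0.58 wz -0.0163 dx -0.043 dy -0.003 xl,th,r,clear,Fy,Py [132.08   1.44 108.38  64.72  56.98 -52.07]
(101, -43, 90.5, 73) g 0.57 wz -0.0246 dx -0.067 dy -0.001 xl,th,r,clear,Fy,Py [137.99   1.44 109.16  64.43  56.31 -51.82]
(106, -43, 93, 72.5) g 0.56 wz -0.0315 dx -0.087 dy -0.000 xl,th,r,clear,Fy,Py [143.     1.44 109.89  64.09  56.01 -52.13]
(109, -43, 95, 72) g 0.55 wz -0.0371 dx -0.097 dy -0.001 xl,th,r,clear,Fy,Py [146.05   1.43 109.56  63.5   55.53 -52.37]
```

View pics/c7.png

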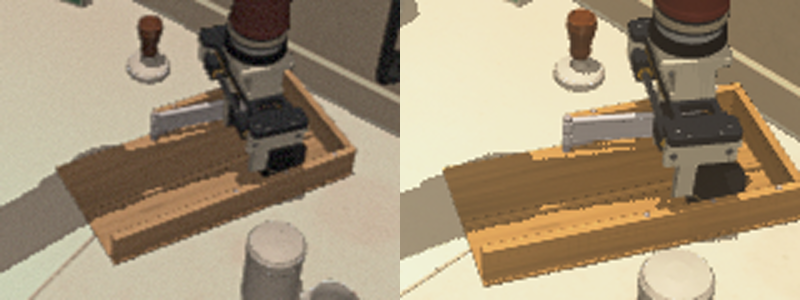

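The flap is held almost parallel to the left wall, and the leveller at (290,157) in the left half is deep in the bay in front of the rear finger. Final push, then settle.

```bash
python3 -m inch '[0,0,-0.008,-0.022,-0.003,0,0.59, 0,0,-0.016,-0.043,-0.003,0,0.58, 0,0,-0.025,-0.067,-0.001,0,0.57, 0,0,-0.032,-0.085,0,0,0.56, 0,0,-0.037,-0.098,0,0,0.55]'
python3 - <<'E'
from plan import *
s=sense();print(s['contact_force'],s['opening'])
moves([(109,-43,95,72),(104,-43,95,72)])
# leveller position: black blob centre in scene/side, upper rim cast to its top plane
for n in('scene','side'):
    im=vision.get_image(n)[:,:,::-1];m=(im.max(2)<55).astype('uint8');m[:, :290]=0;m[:215]=0;m[245:]=0;m[:,385:]=0
    _,l,st,c=cv2.connectedComponentsWithStats(m);k=1+st[1:,4].argmax();x,y,w,h,ar=st[k]
    q=cast(n,[[x+w-.5,y+h/2]],.03)[0,:2];print(n,st[k],'right edge bay',1000*(q-T)@Rb)
E
```

```text
t: 8.15
tcp_pos: [0.6678, -0.087, 0.0225]
eef_rot: [[-0.993, 0.115, -0.001], [0.115, 0.993, -0.001], [0.001, -0.001, -1.0]]
contact_force: [-3.5, -2.9, 2.0]
opening: 0.779
grip_force: 2.2
[-3.5073 -2.9276  2.0451] 0.7790073662065604
now C [105.8309   3.0796] phi 94.85817900387225 z 0.02250874166347471 pusher [110.51   -51.9719] ev [146.79   1.54 108.11  79.07  67.48 -61.33]
(109, -43, 95, 72) g 0.55 wz -0.0004 dx 0.006 dy -0.010 xl,th,r,clear,Fy,Py [146.05   1.43 109.56  63.5   55.53 -52.37]
(104, -43, 95, 72) g 0.55 wz -0.0004 dx 0.039 dy -0.007 xl,th,r,clear,Fy,Py [141.05   1.43 104.64  62.47  55.53 -52.37]
scene [346 219  18  14 138] right edge bay [167.3758 -58.2689]
side [359 227  22  17 189] right edge bay [175.3492 -42.5868]
```

Leveller's centre is at about x = 146 mm (needs > ~133). A few mm more for margin, back off, then lift straight up.

```bash
python3 -m inch '[0,0,0,-0.015,0,0,0.55, 0,0,0,-0.03,0,0,0.55, 0,0,0,-0.03,0,0,0.55, 0,0,0,-0.01,0,0,0.55, 0,0,0,0.015,0,0,0.55]'
python3 -m inch '[0,0,0,0,0,-0.33,0.55, 0,0,0,0,0,-0.66,0.55, 0,0,0,0,0,-1,0.55, 0,0,0,0,0,-1,0.55, 0,0,0,0,0,-1,0.55]'
python3 -m inch '[0,0,0,0,0,-0.3,0.55, 0,0,0,0.2,0.2,-0.6,0.55, 0,0,0,0.4,0.4,-0.8,0.55, 0,0,0,0.6,0.6,-0.8,0.55, 0,0,0,0.8,0.8,-0.8,0.55]'
python3 -m inch '[0,0,0,0.2,0.2,0,0.55, 0,0,0,0.4,0.4,0,0.55, 0,0,0,0.6,0.6,0,0.55, 0,0,0,0.7,0.8,0,0.55, 0,0,0,0.7,0.8,0,0.55]'
python3 - <<'E'
from plan import *
for n in('scene','side'):
    im=vision.get_image(n)[:,:,::-1];cv2.imwrite(f'pics/{n}_end.png',im);im0=cv2.imread(f'pics/{n}0.png')
    d=(cv2.absdiff(im,im0).max(2)>60).astype('uint8');d=cv2.morphologyEx(d,cv2.MORPH_OPEN,np.ones((3,3)))
    _,l,st,_=cv2.connectedComponentsWithStats(d);print(n,'changed',[r.tolist() for r in st[1:] if r[4]>25])
    m=(im.max(2)<60).astype('uint8');m[:,:310]=0;m[:205]=0;m[250:]=0;m[:,395:]=0
    _,l,st,_=cv2.connectedComponentsWithStats(m);k=1+st[1:,4].argmax();x,y,w,h,_=st[k];print('blob',st[k])
    print('left/right',(1000*(cast(n,[[x-.5,y+h/2],[x+w-.5,y+h/2]],.035)[:,:2]-T)@Rb))
    # flap: compare patch of start
    q=lambda z:None
    b=(slice(200,250),slice(290,325)) ;print('flap patch mean diff',cv2.absdiff(im[205:235,305:318],im0[205:235,305:318]).mean())
E
```

```text
t: 8.75
tcp_pos: [0.6679, -0.0865, 0.0226]
eef_rot: [[-0.993, 0.116, 0.004], [0.116, 0.993, -0.001], [-0.004, -0.001, -1.0]]
contact_force: [1.1, -2.5, 0.2]
opening: 0.774
grip_force: 1.6
t: 9.25
tcp_pos: [0.6678, -0.0839, 0.1743]
eef_rot: [[-0.994, 0.113, 0.005], [0.113, 0.994, 0.002], [-0.005, 0.003, -1.0]]
contact_force: [-0.5, 1.1, -0.4]
opening: 0.776
grip_force: 0.0
t: 9.75
tcp_pos: [0.5598, 0.05, 0.292]
eef_rot: [[-0.993, 0.114, 0.001], [0.114, 0.993, 0.002], [-0.0, 0.002, -1.0]]
contact_force: [-0.7, 0.3, -0.2]
opening: 0.777
grip_force: 0.0
t: 10.25
tcp_pos: [0.4665, 0.1853, 0.2904]
eef_rot: [[-0.995, 0.103, -0.005], [0.103, 0.995, 0.004], [0.005, 0.003, -1.0]]
contact_force: [1.0, -1.0, 0.0]
opening: 0.776
grip_force: 0.0
scene changed [[68, 15, 5, 12, 37], [127, 16, 19, 28, 274], [193, 24, 12, 24, 240], [234, 29, 12, 20, 155], [97, 33, 7, 7, 41], [58, 36, 8, 5, 31], [102, 50, 6, 11, 47], [40, 59, 16, 17, 186], [104, 64, 9, 10, 57], [74, 67, 9, 15, 74], [44, 74, 26, 32, 496], [98, 78, 43, 105, 2604], [215, 82, 27, 9, 120], [53, 99, 56, 115, 2944], [230, 108, 6, 6, 31], [222
[... 412 characters left out ...]
], [210, 37, 34, 12, 239], [78, 42, 5, 10, 49], [204, 49, 12, 10, 82], [0, 55, 21, 29, 513], [207, 61, 7, 8, 43], [21, 63, 59, 41, 1078], [219, 68, 37, 23, 477], [22, 75, 19, 7, 113], [2, 86, 20, 50, 600], [224, 98, 6, 7, 39], [55, 104, 22, 86, 1187], [97, 131, 35, 35, 430], [13, 137, 9, 26, 173], [17, 164, 5, 6, 27], [22, 171, 34, 7, 117], [95, 175, 51, 122, 3068], [144, 176, 135, 102, 4017], [18, 181, 4, 9, 29], [25, 184, 28, 8, 90], [58, 197, 11, 10, 77], [59, 208, 10, 6, 39], [60, 216, 13, 16, 162], [53, 224, 6, 6, 30], [360, 225, 23, 19, 313], [286, 241, 24, 18, 343]]
blob [361 226  23  18 304]
left/right [[124.0312 -31.806 ]
 [180.6209 -47.5717]]
flap patch mean diff 1.4504273504273504
```

Around the bay, only the leveller's old and new spots changed. The flap matches its shut picture, and the bystanders are unchanged.

```bash
python3 -c "
from station import workorder,sense
print(sense()['t']);print(workorder.job_done())"
```

```text
10.35
the job is handed in; nothing more can be done
None
```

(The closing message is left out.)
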